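# Open the safety cap of the shorter medicine bottle

### The job

Two amber medicine bottles with white push-and-turn safety caps stand clamped in bench holders: open the shorter one. Press its cap down against the spring, twist it anticlockwise (seen from above) while it is pressed until it is free, then lift it straight off. Finish while still holding the cap in the gripper, level and still, some 5 to 10 cm above its seat, over the bottle; leave the taller bottle closed, and do not shift the cold pack or the two vials.

Things in the scene. Friction and masses are not known exactly. Their poses are not given: they have to be found in the camera images.
- short_bottle: shorter amber bottle, fixed upright in a bench holder (grey base 100 x 100 x 12 mm, collar 76 mm across to height 38 mm). Origin: centre of the holder's underside, on the work surface; z up on the bottle's axis. Body 62 mm across; shoulder at height 85 mm; neck 36 mm across, lugs to 46 mm, mouth at 105 mm. Cap centre when seated: 111 mm, cap x along bottle x.
- short_bottle_cap_mid (a point): centre (half-way up) of the shorter bottle's cap: loose white ribbed cylinder 56 mm across, 32 mm high, 30 g, z up on its axis; grip it across the sides here. Locked as seated: it neither turns nor lifts. A sprung disc under it resists pressing: 4 N at first, 8 N fully down (8 mm). It has about 2 mm of sideways play on the neck.
- short_bottle_cap: the same cap; origin at the centre of its lower rim, 16 mm below its centre. Opening: pressed 6 to 8 mm down it turns freely anticlockwise from above, to a stop at 1.2 rad. Turned 0.86 to 1.2 rad (best 1.0 to 1.1) it lifts straight up, and is clear of the neck after 20 mm.
- tall_bottle: taller amber bottle, fixed upright in a bench holder (grey base 100 x 100 x 12 mm, collar 76 mm across to height 38 mm). Origin: centre of the holder's underside, on the work surface; z up on the bottle's axis. Body 62 mm across; shoulder at height 120 mm; neck 36 mm across, lugs to 46 mm, mouth at 140 mm. To be left closed.
- tall_bottle_cap_mid (a point): centre of the taller bottle's cap (same cap, 56 mm across, 32 mm high; 146 mm above that bottle's origin when seated)
- vial_a: bystander: glass vial 23 mm across, 48 mm high, standing loose; origin at the centre of its underside
- vial_b: bystander: glass vial 23 mm across, 58 mm high, standing loose; origin at the centre of its underside
- pack: bystander: flat plastic cold pack, 88 x 153 x 28 mm (long along its y), lying loose; origin at the centre of its underside
There are look-alikes about, which are no part of the job. What is shaped like the short_bottle but green or red is not meant.

How it is judged:
On the way, in this order (a step that is already met when the one before it is completed fails the run):
1. the cap is pressed down at least 5 mm, not yet turned (z of short_bottle_cap_mid in the frame of short_bottle below 0.106 m and angle between the x axis of short_bottle_cap_mid and the x axis of short_bottle, either way round below 0.2 rad), for 0.05 s.
2. the cap, still on the neck, is turned at least 0.8 rad out of its notches (angle between the x axis of short_bottle_cap_mid and the x axis of short_bottle, either way round above 0.8 rad and z of short_bottle_cap_mid in the frame of short_bottle below 0.116 m and horizontal distance between short_bottle_cap_mid and short_bottle below 0.006 m), for 0.05 s.
At the end, for the whole second after the job is handed in: the shorter bottle's cap is held by the fingers (over 1 N), its centre 35 to 150 mm above its seated height and within 35 mm sideways of the bottle's axis, tilted less than 0.3 rad, not touching the bottle, slower than 0.03 m/s; the taller bottle's cap is within 10 mm of where it was (z of short_bottle_cap_mid in the frame of short_bottle between 0.146 and 0.261 m and horizontal distance between short_bottle_cap_mid and short_bottle below 0.035 m and angle between short_bottle_cap_mid's own z axis and vertical below 0.3 rad and contact force between the fingers and short_bottle_cap above 1 N and contact force between short_bottle_cap and short_bottle below 0.05 N and linear speed of short_bottle_cap below 0.03 m/s and distance of tall_bottle_cap_mid from where it was at the start of the episode below 0.01 m); the arm keeps its last pose, push and grip.
It fails at once if the taller bottle's cap is moved more than 10 mm (distance of tall_bottle_cap_mid from where it was at the start of the episode above 0.01 m).
It fails at once if a vial or the cold pack is shifted more than 30 mm (distance of any of vial_a, vial_b, pack from where it was at the start of the episode above 0.03 m).
It fails at once if the taller bottle's cap is turned out of its notches (angle between the x axis of tall_bottle_cap_mid and the x axis of tall_bottle, either way round above 0.6 rad).
It also fails if it takes over 32 s, if anything falls off the work surface, if the arm or the gripper's body presses on something with over 40 N, if the wrist force passes 120 N, or if a joint passes its speed limit or range.

### The arm

A 6-joint arm with a two-finger parallel gripper is mounted at the origin on the work surface; the furniture and walls round the work are solid. World frame = base frame: x ahead of the robot, y to its left, z up, the work surface at z = 0. Lengths are in m, angles in rad, forces in N, time in s.
With the tool pointing down it reaches from about 0.4 to 0.925 m from the base axis. Payload 3.4 kg.
Tool frame: the origin (TCP) lies between the finger pads; the fingertips stand 11 mm ahead of it and the grasp point (between the pads) lies 8 mm behind it; z points along the fingers, y is the direction in which the jaws open and shut (so a half turn about z gives the same grasp; the last joint's range is limited). The gripper opens to 85 mm and grips with 20 to 120 N. Pads are 22 mm wide; open, the fingers measure 114 mm over their backs; the gripper's body (76 mm by 85 mm) begins 54 mm behind the grasp point. The pads swing forward as they close: fully open they stand 13 mm farther back than shut.
Start: joints at [-1.2, 0.307, 1.506, -0, 1.328, -0.073], TCP at [0.247, -0.519, 0.242] pointing down, gripper open.
Joint ranges: [-3.12, 3.12], [-1.05, 2.28], [0.14, 2.33], [-1.42, 4.57], [0.1, 2.73], [-2.68, 2.68]. Speed limits (rad/s): [2.57, 2.57, 3.14, 3.14, 3.14, 3.14].

### API

Orientations are given as [roll, pitch, yaw] about the fixed x, y, z axes, in that order (R = Rz(yaw) Ry(pitch) Rx(roll)).
In Python, from cell import telemetry, optics, arm gives the robot as it stands.
- The arm moves only by the shell command python3 -m handwheel 'ROWS' [FORCE]. ROWS is JSON, a list of rows, each a list of 7 numbers: the shift along the world's x, y, z in cm, then the turn, a rotation vector about the world's x, y, z in rad, then the finger opening in cm, from 0 to 8.54. In form: [[dx, dy, dz, wx, wy, wz, fingers], ...]. A call has 1 to 20 rows; each row shifts and turns the commanded pose from where the row before left it; what a row does not reach is not made up. A row lasts 1/10 s, in which the tool goes at most 50 mm and 8.59 degrees, less where a joint would pass 70% of its speed; a pose out of reach is approached as far as the arm can. A call is refused whole if a number of a shift passes 5 or a number of a turn 0.15, either way. A call with a gripper value outside its range is refused whole. The fingers move at their own pace and stop on an object; FORCE is the grip in N (left out, the last holds). Time passes only in rows, so rows that do not move let the fingers close. It gives the time, the measured TCP pose, the force and the opening at its end, in the units of the state.
- telemetry.state(): the state, without advancing time (a new reading comes with each control period).
- optics.read_camera(name): name is "scene" or "top"; returns (picture, depth): 400x640x3 uint8, blue, green, red; 400x640 float32, m along the optical axis (not along the pixel's ray), 0 where there is no reading.
- optics.camera_info(name): a dict with "K" (3x3 intrinsics, pixels), "k1" (the pictures are not rectified: a ray, as slopes to the right and down, at radius r is drawn at 1 + k1 r^2 times it, then the intrinsics apply), "rvec" (rotation vector, rad) and "tvec" (3), from world to camera coordinates, as OpenCV has them. Camera axes: x right, y down, z forward; pixel columns grow to the right and rows downward; lengths in m; the calibration is good to about 2 mm. A picture is of the moment at which its call begins. camera_info takes no time and is no camera call.
- arm.sign_off(): hands the job in, once; it reports no verdict.
The state is a dict: "t": time; "qpos": joint angles; "qvel": joint speeds; "joint_efforts": joint torques, N m; "eef_pos": TCP position; "ee_rot": TCP orientation; "force": force on the tool from outside, world axes, zero at the start; "torque": the same for the moment, N m; "opening": finger opening in m.
Only numpy, scipy, OpenCV 4.12 (cv2) and the standard library are available. Lean on these libraries where they do the work, as an engineer would, in place of code of your own. Each camera call takes 0.05 s, during which the arm holds its last target.

## Working session

There is one attempt and no reset: what is moved stays moved. The work goes in short steps, Python scripts to look and compute and a shell command to move; the robot and the scene stay as the last step left them, time stands still between calls to the robot, and variables do not carry over. Pictures are saved under pics/ and viewed, and the job is handed in when it is done.

```bash
mkdir -p pics; ls
python3 - <<'E'
from cell import telemetry, optics
import cv2,numpy as np
print(telemetry.state())
for n in ("scene","top"):
    p,d=optics.read_camera(n); cv2.imwrite(f"pics/{n}0.png",p); np.savez(f"{n}0.npz",p=p,d=d)
    print(n,optics.camera_info(n))
E
```

```text
pics
{'t': 0.0, 'qpos': array([-1.20054075e+00,  3.07552070e-01,  1.50765005e+00, -3.45475208e-05,
        1.32841197e+00, -7.35046277e-02]), 'qvel': array([-0.00055091, -0.00087117,  0.00131982, -0.00074586,  0.00099817,
       -0.0002632 ]), 'joint_efforts': array([-2.14565453e-04, -4.57554102e+01, -2.51914001e+01, -8.39003064e-05,
        1.34465660e-02,  3.80245851e-06]), 'eef_pos': array([ 0.24659145, -0.51869922,  0.24140182]), 'ee_rot': array([-3.13957422e+00, -1.15020177e-04,  4.43768413e-01]), 'force': array([-0.17747049,  0.20318968,  0.82048322]), 'torque': array([ 0.01691263,  0.0392017 , -0.04735004]), 'opening': 0.08538626038296}
scene {'K': array([[439.76309609,   0.        , 322.75079118],
       [  0.        , 439.76309609, 204.19198295],
       [  0.        ,   0.        ,   1.        ]]), 'k1': -0.06051874625100831, 'rvec': array([ 2.15752384,  0.92463888, -0.38897623]), 'tvec': array([-0.2928442 , -0.14803508,  1.58281769])}
top {'K': array([[461.85686969,   0.        , 324.16943844],
       [  0.        , 461.85686969, 196.78744244],
       [  0.        ,   0.        ,   1.        ]]), 'k1': -0.10481885105586065, 'rvec': array([ 2.0842914 , -2.13308623,  0.18729052]), 'tvec': array([0.00296434, 0.46466452, 1.52320542])}
```

View pics/scene0.png

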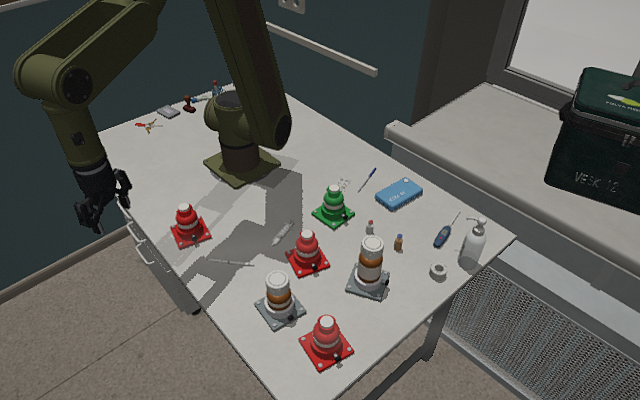

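View pics/top0.png

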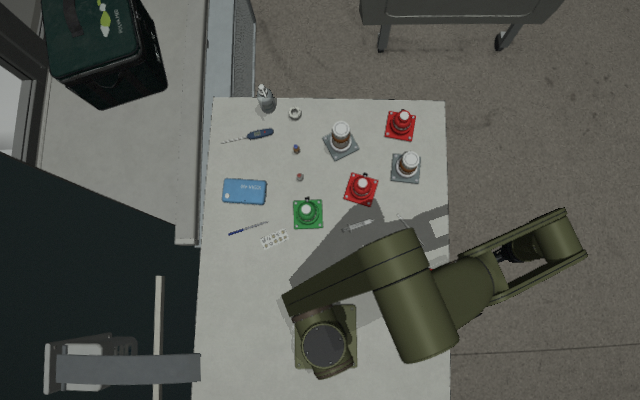

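Two bottles are amber with grey bases: A at scene (278,295) / top (409,160), and B at scene (370,262) / top (341,133). The red and green ones are look-alikes. A looks shorter, so I'll measure the heights and crop to confirm.

```bash
cat > h.py <<'E'
import cv2,numpy as np
from cell import optics
def cloud(n,d):
    c=optics.camera_info(n);K=c["K"];R,_=cv2.Rodrigues(c["rvec"])
    h,w=d.shape;u,v=np.meshgrid(np.arange(w),np.arange(h))
    pts=np.stack([u,v],-1).reshape(-1,1,2).astype(np.float64)
    s=cv2.undistortPoints(pts,K,np.array([c["k1"],0,0,0,0.]),).reshape(h,w,2)
    P=np.dstack([s[...,0]*d,s[...,1]*d,d])
    W=(P-c["tvec"])@R
    W[d<=0]=np.nan
    return W
E
python3 - <<'E'
from h import *
C={}
for n in("scene","top"):
    z=np.load(n+"0.npz");W=cloud(n,z["d"]);p=z["p"];C[n]=W
    for nm,(u,v) in dict(A=(278,285) if n=="scene" else(409,160),B=(370,250) if n=="scene" else (341,133)).items():
        w=W[v-45:v+45,u-45:u+45].reshape(-1,3); w=w[np.isfinite(w[:,0])]
        col=p[v-45:v+45,u-45:u+45].reshape(-1,3)[np.isfinite(W[v-45:v+45,u-45:u+45].reshape(-1,3)[:,0])].astype(int)
        white=(col.min(1)>110)&(col.max(1)-col.min(1)<30)
        m=white&(w[:,2]>0.1)&(w[:,2]<.2)
        ww=w[m];zt=np.percentile(ww[:,2],80) if len(ww) else 0
        t=ww[abs(ww[:,2]-zt)<.005]
        print(n,nm,len(t),zt,t[:,:2].mean(0) if len(t) else 0,(t[:,:2].max(0)+t[:,:2].min(0))/2,np.ptp(t[:,:2],0))
p=np.load("top0.npz")["p"];a=cv2.resize(p[90:240,270:450],None,fx=4,fy=4,interpolation=cv2.INTER_CUBIC);cv2.imwrite("pics/topc.png",a)
p=np.load("scene0.npz")["p"];a=cv2.resize(p[190:370,220:420],None,fx=3.3,fy=3.3,interpolation=cv2.INTER_CUBIC);cv2.imwrite("pics/scec.png",a)
E
```

```text
scene A 329 0.12766926492496822 [ 0.57024004 -0.29805513] [ 0.56865174 -0.29697364] [0.054186   0.05539102]
scene B 286 0.1617142753709478 [ 0.66830596 -0.06991148] [ 0.66839399 -0.0690316 ] [0.05412566 0.05626097]
top A 163 0.12890266721000349 [ 0.56719314 -0.29251665] [ 0.56805151 -0.29458331] [0.0544534 0.0499812]
top B 157 0.16410744218789494 [ 0.66515404 -0.06958638] [ 0.66589191 -0.06943518] [0.05208813 0.05230116]
```

View pics/topc.png

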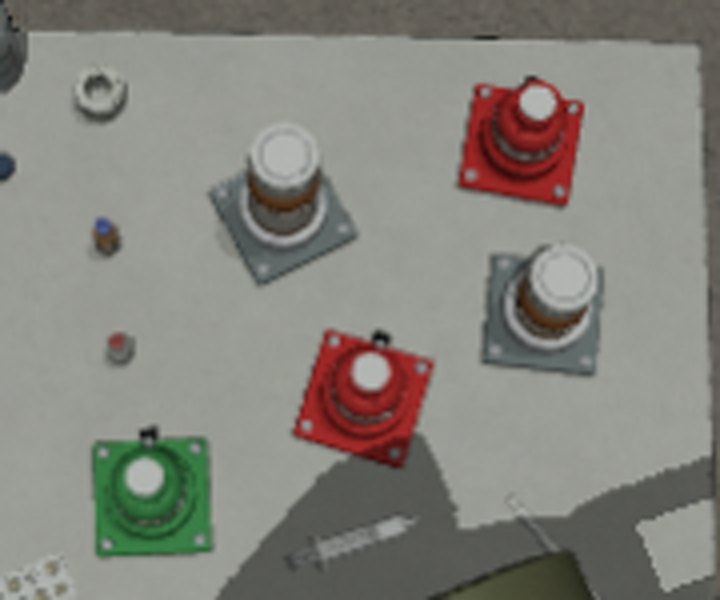

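View pics/scec.png

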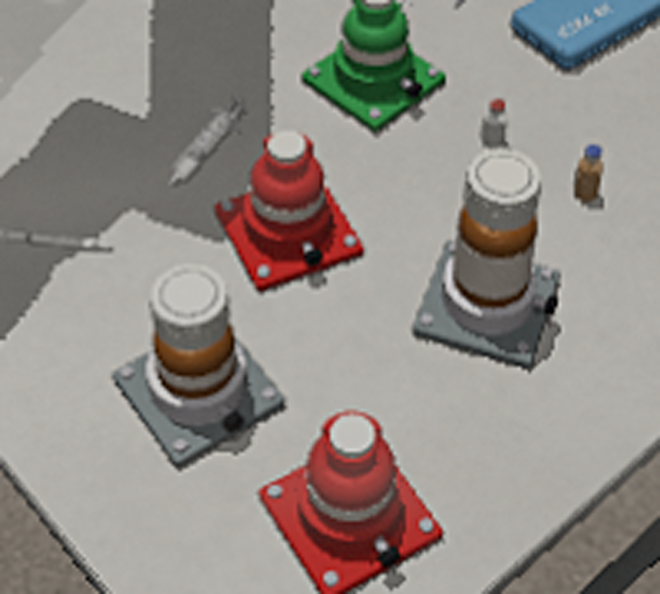

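Run:
```python
from h import *
for n,(u,v) in dict(scene=(278,285),top=(409,160)).items():
    z=np.load(n+"0.npz");W=cloud(n,z["d"])
    w=W[v-25:v+25,u-25:u+25].reshape(-1,3);w=w[np.isfinite(w[:,0])]
    t=w[(w[:,2]>.115)&(np.hypot(w[:,0]-.568,w[:,1]+.295)<.04)]
    zt=np.median(t[t[:,2]>.124,2]);t=t[abs(t[:,2]-zt)<.0025]
    print(n,zt,len(t),t.mean(0),cv2.minEnclosingCircle((t[:,:2]*1000).astype(np.float32)))
    # base plate
    w=W[v-45:v+60,u-60:u+60].reshape(-1,3)
    for nm,p in dict(red1=None,).items():
        r=z["p"].astype(int);m=(r[...,2]>120)&(r[...,1]<90)&(W[...,2]>.02)&(W[...,2]<.2)
        k,l,s,c=cv2.connectedComponentsWithStats(m.astype(np.uint8))
        for i in range(1,k):
            if s[i,4]>60: q=W[l==i]; print(n,"red",c[i].round(),np.median(q,0).round(3),q[:,2].max().round(3))
```

```text
scene 0.12639959013396235 281 [ 0.57002663 -0.29816451  0.12627727] ((569.17236328125, -297.18194580078125), 27.733396530151367)
scene red [185. 215.] [ 0.19  -0.329  0.083] 0.108
scene red [306. 244.] [ 0.509 -0.149  0.082] 0.107
scene red [323. 335.] [ 0.734 -0.302  0.082] 0.109
top 0.12718749086956782 110 [ 0.56917545 -0.29311193  0.12698602] ((568.5654907226562, -294.3882141113281), 28.39423179626465)
top red [404. 122.] [ 0.713 -0.294  0.083] 0.112
top red [364. 188.] [ 0.484 -0.145  0.081] 0.109
```

The pictures show the short bottle is A: its cap top is at z≈0.127, against 0.163 for B. The cap axis is near (0.569, -0.296), with no neighbour within 14 cm. I'll approach high.

```bash
python3 -m handwheel '[[2.3,1.6,0,0,0,0,8.5],[2.3,1.6,0,0,0,0,8.5],[2.3,1.6,0,0,0,0,8.5],[2.3,1.6,0,0,0,0,8.5],[2.3,1.6,0,0,0,0,8.5],[2.3,1.6,0,0,0,0,8.5],[2.3,1.6,0,0,0,0,8.5],[2.3,1.6,0,0,0,0,8.5],[2.3,1.6,0,0,0,0,8.5],[2.3,1.6,0,0,0,0,8.5],[2.3,1.6,0,0,0,0,8.5],[2.3,1.6,0,0,0,0,8.5],[2.3,1.6,0,0,0,0,8.5],[2.3,1.5,0,0,0,0,8.5],[0,0,0,0,0,0,8.5],[0,0,0,0,0,0,8.5]]' 60; python3 -c "
from cell import telemetry;print(telemetry.state())"
```

```text
t: 1.7
eef_pos: [0.5688, -0.2958, 0.2415]
ee_rot: [-3.141, 0.001, 0.445]
force: [-0.2, -0.5, -0.3]
opening: 0.0852
{'t': 1.7, 'qpos': array([-5.45114112e-01,  4.00095565e-01,  1.36072667e+00, -5.51210461e-04,
        1.38241101e+00,  5.80493949e-01]), 'qvel': array([-0.02307201, -0.01185265,  0.01300266, -0.0042055 ,  0.00209754,
       -0.00022603]), 'joint_efforts': array([ 9.00201257e-01, -5.21829808e+01, -2.62617517e+01,  1.39452210e-01,
       -6.60254736e-02,  2.12223746e-02]), 'eef_pos': array([ 0.56876705, -0.2957772 ,  0.24151887]), 'ee_rot': array([-3.14051765e+00,  1.35239374e-03,  4.45292664e-01]), 'force': array([-0.16024681, -0.5020238 , -0.3429974 ]), 'torque': array([-0.02628104, -0.02967717,  0.02007478]), 'opening': 0.08519236709192786}
```

```bash
python3 -m handwheel '[[0,0,-2,0,0,0,8.5],[0,0,-2,0,0,0,8.5],[0,0,-2,0,0,0,8.5],[0,0,-1.5,0,0,0,8.5],[0,0,-1.5,0,0,0,8.5],[0,0,-1,0,0,0,8.5],[0,0,-1,0,0,0,8.5],[0,0,-1,0,0,0,8.5],[0,0,-0.7,0,0,0,8.5],[0,0,-0.7,0,0,0,8.5],[0,0,0,0,0,0,8.5],[0,0,0,0,0,0,8.5]]'
python3 - <<'E'
from h import *
ims=[]
for n,(u,v) in dict(scene=(278,275),top=(409,160)).items():
    p,d=optics.read_camera(n); ims.append(cv2.resize(p[v-60:v+60,u-60:u+60],(390,390),interpolation=cv2.INTER_CUBIC))
cv2.imwrite("pics/pre.png",np.hstack(ims))
E
```

```text
t: 2.9
eef_pos: [0.569, -0.2963, 0.1083]
ee_rot: [3.142, -0.0, 0.444]
force: [-0.0, -0.1, -0.6]
opening: 0.0847
```

View pics/pre.png

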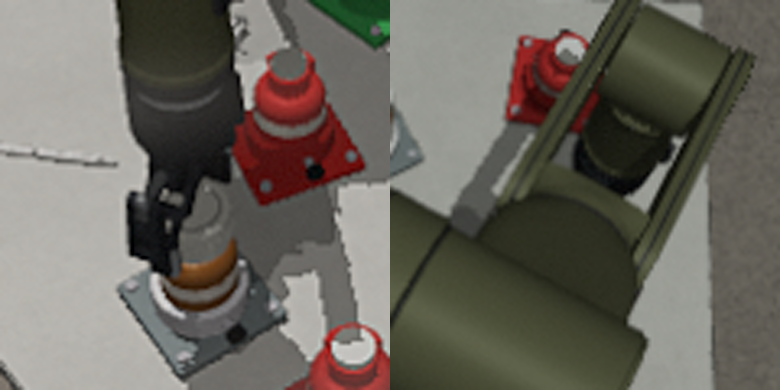

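The crop shows the fingers straddling the cap, with the near finger at (150,230) and the cap at (205,225). Now I'll close.

```bash
python3 -m handwheel '[[0,0,0,0,0,0,5],[0,0,0,0,0,0,5],[0,0,0,0,0,0,5],[0,0,0,0,0,0,5],[0,0,0,0,0,0,5],[0,0,0,0,0,0,5],[0,0,0,0,0,0,5],[0,0,0,0,0,0,5]]' 60; python3 -c "
from cell import telemetry;print(telemetry.state())"
```

```text
t: 3.8
eef_pos: [0.5689, -0.2959, 0.1087]
ee_rot: [-3.141, -0.0, 0.444]
force: [-0.3, 3.2, 5.5]
opening: 0.0543
{'t': 3.8, 'qpos': array([-5.45723149e-01,  5.14326146e-01,  1.52689400e+00,  6.85191663e-04,
        1.10047228e+00,  5.80985281e-01]), 'qvel': array([7.42428300e-04, 9.84306372e-04, 5.55032798e-04, 3.35875049e-04,
       7.14720923e-05, 1.13699234e-03]), 'joint_efforts': array([-1.73650078e+00, -5.16461205e+01, -2.13787848e+01, -8.62537008e-01,
       -9.61118527e-01, -2.88364291e-02]), 'eef_pos': array([ 0.56893889, -0.29585178,  0.10869064]), 'ee_rot': array([-3.14117395e+00, -4.55736339e-04,  4.43777258e-01]), 'force': array([-0.25676734,  3.2359341 ,  5.54182828]), 'torque': array([ 0.58111505,  0.15378995, -0.07357107]), 'opening': 0.054304935608766806}
```

```bash
for i in 1; do python3 -m handwheel '[[0,0.05,-0.2,0,0,0,5],[0,0,-0.2,0,0,0,5],[0,0,0,0,0,0,5]]'; done; python3 -m handwheel '[[0,0,-0.1,0,0,0,5],[0,0,0,0,0,0,5]]';python3 -m handwheel '[[0,0,-0.1,0,0,0,5],[0,0,0,0,0,0,5]]'
```

```text
t: 4.1
eef_pos: [0.5689, -0.2958, 0.1046]
ee_rot: [3.141, -0.0, 0.444]
force: [-0.8, 2.7, 5.0]
opening: 0.0544
t: 4.3
eef_pos: [0.569, -0.2959, 0.1038]
ee_rot: [3.141, -0.0, 0.444]
force: [-1.0, 1.8, 5.8]
opening: 0.0544
t: 4.5
eef_pos: [0.569, -0.2958, 0.1029]
ee_rot: [3.141, -0.0, 0.444]
force: [-1.7, 3.5, 6.1]
opening: 0.0543
```

```bash
python3 -m handwheel '[[0,0,-0.1,0,0,0,5],[0,0,0,0,0,0,5]]';python3 -m handwheel '[[0,0,-0.1,0,0,0,5],[0,0,0,0,0,0,5]]';python3 -m handwheel '[[0,0,-0.1,0,0,0,5],[0,0,0,0,0,0,5]]'
```

```text
t: 4.7
eef_pos: [0.5689, -0.2959, 0.102]
ee_rot: [3.141, -0.0, 0.444]
force: [-2.0, 2.8, 6.8]
opening: 0.054
t: 4.9
eef_pos: [0.569, -0.2959, 0.1013]
ee_rot: [3.141, -0.0, 0.444]
force: [-2.3, 3.5, 8.1]
opening: 0.0543
t: 5.1
eef_pos: [0.569, -0.2959, 0.1013]
ee_rot: [3.141, -0.001, 0.444]
force: [-3.9, 3.0, 13.0]
opening: 0.0541
```

The cap has bottomed out: the force stepped up after about 7.5–8 mm. I'll back off 0.5 mm and turn it.

```bash
python3 -m handwheel '[[0,0,0.05,0,0,0,5],[0,0,0,0,0,0.05,5],[0,0,0,0,0,0.1,5],[0,0,0,0,0,0.1,5],[0,0,0,0,0,0.1,5],[0,0,0,0,0,0,5]]' 80
python3 -m handwheel '[[0,0,0,0,0,0.1,5],[0,0,0,0,0,0.1,5],[0,0,0,0,0,0.1,5],[0,0,0,0,0,0.1,5],[0,0,0,0,0,0.1,5],[0,0,0,0,0,0.1,5],[0,0,0,0,0,0.1,5],[0,0,0,0,0,0,5],[0,0,0,0,0,0,5]]' 80;  python3 -c "
from cell import telemetry;print(telemetry.state())"
```

```text
t: 5.7
eef_pos: [0.5696, -0.2953, 0.1014]
ee_rot: [3.14, -0.001, 0.796]
force: [-1.0, 4.1, 11.2]
opening: 0.0539
t: 6.6
eef_pos: [0.569, -0.2951, 0.1014]
ee_rot: [3.141, -0.001, 1.494]
force: [-2.2, 5.6, 12.1]
opening: 0.054
{'t': 6.6, 'qpos': array([-5.44798600e-01,  5.21518480e-01,  1.53526355e+00,  9.42048194e-04,
        1.08437827e+00, -4.68616263e-01]), 'qvel': array([-7.37309620e-04, -1.36544150e-03,  1.17853468e-03,  3.26652532e-04,
       -1.98819212e-04,  4.64380199e-06]), 'joint_efforts': array([-2.43539505e+00, -4.77770519e+01, -2.04450166e+01, -9.66568664e-01,
       -1.78388938e+00,  2.42791203e-02]), 'eef_pos': array([ 0.56903091, -0.29512231,  0.10141495]), 'ee_rot': array([ 3.14083086e+00, -5.47982956e-04,  1.49417401e+00]), 'force': array([-2.1624029 ,  5.61244356, 12.09137791]), 'torque': array([0.83494236, 0.54888071, 0.0304145 ]), 'opening': 0.053975933721083065}
```

```bash
python3 -m handwheel '[[0,0,0.2,0,0,0,5],[0,0,0.3,0,0,0,5],[0,0,0.3,0,0,0,5],[0,0,0,0,0,0,5]]'
python3 -m handwheel '[[0,0,0.2,0,0,0,5],[0,0,0.2,0,0,0,5],[0,0,0,0,0,0,5]]'
```

```text
t: 7.0
eef_pos: [0.5688, -0.2953, 0.1081]
ee_rot: [-3.141, -0.001, 1.494]
force: [-0.5, 5.7, 6.1]
opening: 0.0541
t: 7.3
eef_pos: [0.5681, -0.2957, 0.1111]
ee_rot: [-3.14, -0.0, 1.494]
force: [-1.4, 3.3, -0.5]
opening: 0.0539
```

```bash
python3 -m handwheel '[[0,0,0.2,0,0,0,5],[0,0,0.2,0,0,0,5],[0,0,0,0,0,0,5]]'
python3 -m handwheel '[[0,0,0.3,0,0,0,5],[0,0,0.3,0,0,0,5],[0,0,0,0,0,0,5]]'
```

```text
t: 7.6
eef_pos: [0.5683, -0.2957, 0.1156]
ee_rot: [-3.14, -0.0, 1.494]
force: [-2.3, 3.6, -2.0]
opening: 0.0542
t: 7.9
eef_pos: [0.5705, -0.2974, 0.1234]
ee_rot: [3.138, 0.003, 1.494]
force: [-0.0, -0.6, -0.4]
opening: 0.054
```

```bash
python3 -m handwheel '[[0,0,0.5,0,0,0,5],[0,0,1,0,0,0,5],[0,0,1,0,0,0,5],[0,0,1,0,0,0,5],[0,0,1,0,0,0,5],[0,0,1,0,0,0,5],[0,0,0.5,0,0,0,5],[0,0,0,0,0,0,5],[0,0,0,0,0,0,5],[0,0,0,0,0,0,5]]'
python3 - <<'E'
from h import *
p,d=optics.read_camera("scene");v,u=270,278
cv2.imwrite("pics/post.png",cv2.resize(p[v-80:v+60,u-80:u+80],None,fx=4,fy=4,interpolation=cv2.INTER_CUBIC))
E
```

```text
t: 8.9
eef_pos: [0.5684, -0.2955, 0.1812]
ee_rot: [-3.14, -0.001, 1.494]
force: [0.4, 0.2, -0.1]
opening: 0.0539
```

View pics/post.png

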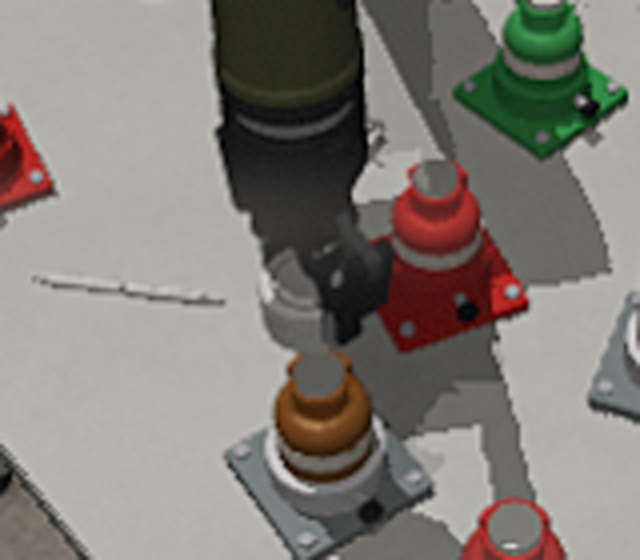

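The crop shows the cap in the fingers at (293,300) and the bottle's mouth open at (320,375). I'll check the tilt and offset from depth.

Run:
```python
from h import *
from cell import telemetry
p,d=optics.read_camera("scene");W=cloud("scene",d)
r=p.astype(int);wh=(r.min(2)>90)&(r.max(2)-r.min(2)<30)
m=wh&(np.hypot(W[...,0]-.569,W[...,1]+.296)<.06)&(W[...,2]>.15)&(W[...,2]<.22)
q=W[m];print(len(q),q.min(0),q.max(0))
t=q[q[:,2]>q[:,2].max()-.012]
for _ in range(4):
    c=t.mean(0);n=np.linalg.svd(t-c)[2][2];n*=np.sign(n[2]);
    t=q[abs((q-c)@n)<.0025]
print(len(t),c,n,np.degrees(np.arccos(n[2])))
# side-cylinder points: xy circle fit per height band
for a in(.155,.165,.175,.185):
    b=q[(q[:,2]>a)&(q[:,2]<a+.01)]
    if len(b)>10:
        A=np.c_[2*b[:,:2],np.ones(len(b))];x=np.linalg.lstsq(A,(b[:,:2]**2).sum(1),rcond=None)[0];print(a,len(b),x[:2],np.sqrt(x[2]+x[:2]@x[:2]))
s=telemetry.state();print(s["t"],s["eef_pos"],s["force"],abs(s["qvel"]).max())
```

```text
228 [ 0.51739833 -0.32790167  0.16457431] [ 0.59660136 -0.27497789  0.21869237]
34 [ 0.56505234 -0.30799837  0.20168976] [0.10517287 0.98558122 0.13254555] 82.38328505597893
0.165 27 [ 0.57098442 -0.30266699] 0.024463868583248633
0.175 25 [ 0.57104586 -0.30208373] 0.024973416154201865
0.185 46 [ 0.56829657 -0.29550826] 0.02995255862717566
9.0 [ 0.56853503 -0.29561453  0.18112633] [-0.58674423  0.47425976 -0.35069302] 0.0027436241421666665
```

Run:
```python
from h import *
p,d=optics.read_camera("scene");W=cloud("scene",d)
# seen crop: cap top around px u=198+285/4, v=190+275/4
for v in range(248,282,3): print(v,[(round(float(z)*1000) if np.isfinite(z) else -1) for z in W[v,258:290:2,2]], p[v,264].tolist())
q=W[254:266,262:274].reshape(-1,3);q=q[abs(q[:,2]-.199)<.006]
n=np.linalg.svd(q-q.mean(0))[2][2];print(len(q),q.mean(0),n)
```

```text
248 [1, 1, 218, 219, 213, 208, 267, 268, 262, 270, 275, 279, 277, 279, 278, 0] [53, 54, 57]
251 [-2, -1, 207, 209, 207, 205, 197, 258, 260, 259, 262, 264, 240, 273, 277, 276] [47, 49, 51]
254 [0, 0, -3, 202, 197, 198, 199, 249, 254, 198, 242, 240, 243, 263, 276, 278] [47, 47, 49]
257 [-2, -4, -1, 196, 197, 194, 198, 195, 244, 247, 243, 241, 263, 274, 274, 271] [119, 126, 128]
260 [-1, -4, -3, 197, 198, 199, 198, 195, 198, 240, 236, 199, 198, 260, 265, 263] [197, 203, 205]
263 [-2, -4, 190, 197, 198, 197, 193, 197, 196, 198, 227, 228, 226, 248, 255, 252] [193, 198, 200]
266 [-3, -1, 0, 195, 197, 197, 197, 200, 199, 200, 221, 220, 228, 236, 243, 230] [103, 108, 110]
269 [0, -2, -3, 182, 192, 197, 198, 197, 198, 198, 201, 204, 209, 226, 232, 222] [83, 87, 88]
272 [0, -2, -1, 176, 183, 184, 188, 189, 190, 189, 190, 192, 197, 195, 190, 0] [140, 146, 148]
275 [2, 0, 4, -2, 171, 172, 177, 177, 178, 177, 174, 180, 184, 186, -2, -2] [173, 178, 181]
278 [-1, -3, 2, 1, 1, -1, -4, 167, 169, 167, 161, 105, 99, -1, 2, -3] [169, 175, 178]
281 [-2, 0, 2, 0, 0, 1, 104, 111, 110, 115, 109, 111, 112, 103, -3, -3] [173, 177, 180]
124 [ 0.55889176 -0.30887288  0.19721713] [ 0.03003431  0.0146886  -0.99944094]
```

The cap top is flat at z≈0.197 with a tilt of about 2°, so its centre is about 70 mm above the seat. The arm is still, and I'm handing in.

Run:
```python
from cell import telemetry,arm
s=telemetry.state();print(s["t"],s["opening"],s["force"],abs(s["qvel"]).max())
print(arm.sign_off())
```

```text
9.05 0.05383512377712307 [ 0.96423762  0.24926195 -0.72738461] 0.002892072917296925
the job is handed in; nothing more can be done
None
```

I opened the shorter amber bottle and handed the job in at about 9 s. I gripped its cap at (0.569, -0.296) and pressed it fully down, about 8 mm, until the force rose to 13 N. I then turned it 1.05 rad anticlockwise while pressed and lifted it straight off.

**Last checks:**
- **Cap held:** the opening is 53.8 mm. The picture shows the cap in the fingers and the bottle mouth open below it.
- **Height and level:** the cap top is at z≈0.197, so its centre is about 70 mm above the seat. The tilt is about 2°.
- **Stillness:** joint speeds are below 0.003 rad/s, and the force on the tool is about 1 N, near its noise.

**What disagreed or was not measured:**
- My first automatic tilt fit gave a meaningless 82°, because it had picked up gripper pixels. The fit on the visible part of the cap top replaced it.
- The cap's sideways position comes from the tool pose, because the fingers hid too much of the cap to measure it.
- I did not measure the taller bottle, the vials or the cold pack again. I saw no sign of contact with them.

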